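# Put the reagent bottles away by hazard colour

### The job

Put the three small amber glass bottles away: stand each one upright in the free half of the spill tray that already holds the large amber bottle with the same cap colour, because the cap colours mark hazard classes that must not share a tray. They are glass, so keep them upright and set them down rather than dropping them. Leave the large bottles and the white plastic bottle standing where they are.

Things in the scene. Friction and masses are not known exactly. Their poses are not given: they have to be found in the camera images.
- amber_red_mid (a point): small amber-brown glass reagent bottle with a red screw cap and a white label, to be put away; round, 46 mm diameter up to 66 mm height, then a shoulder, cap 29 mm diameter and 20 mm high, 100 mm high overall; 110 to 220 g. The point is on its axis, half-way up (50 mm above its underside); its z axis points up to the cap. Starts upright on the bench in front of the trays
- amber_yellow_mid (a point): small amber-brown glass reagent bottle with a yellow screw cap and a white label, to be put away; round, 46 mm diameter up to 66 mm height, then a shoulder, cap 29 mm diameter and 20 mm high, 100 mm high overall; 110 to 220 g. The point is on its axis, half-way up (50 mm above its underside); its z axis points up to the cap. Starts upright on the bench in front of the trays
- amber_blue_mid (a point): small amber-brown glass reagent bottle with a blue screw cap and a white label, to be put away; round, 46 mm diameter up to 66 mm height, then a shoulder, cap 29 mm diameter and 20 mm high, 100 mm high overall; 110 to 220 g. The point is on its axis, half-way up (50 mm above its underside); its z axis points up to the cap. Starts upright on the bench in front of the trays
- tray_red: fixed white spill tray holding the large red-capped bottle; 190 x 86 mm (200 x 92 over the rim lip), 26 mm high, walls and floor 5 mm. Origin: centre of its underside; x along its length, z up. The large bottle stands 50 mm to +x; the -x half is free for the small bottle, its middle at x = -45 mm, y = 0
- tray_yellow: fixed white spill tray holding the large yellow-capped bottle; 190 x 86 mm (200 x 92 over the rim lip), 26 mm high, walls and floor 5 mm. Origin: centre of its underside; x along its length, z up. The large bottle stands 50 mm to +x; the -x half is free for the small bottle, its middle at x = -45 mm, y = 0
- tray_blue: fixed white spill tray holding the large blue-capped bottle; 190 x 86 mm (200 x 92 over the rim lip), 26 mm high, walls and floor 5 mm. Origin: centre of its underside; x along its length, z up. The large bottle stands 50 mm to +x; the -x half is free for the small bottle, its middle at x = -45 mm, y = 0
- stock_red_mid (a point): large amber-brown glass bottle with a red screw cap, already in its spill tray, stays there; 56 mm diameter, 120 mm high, cap 29 mm diameter; the point is on its axis half-way up (60 mm above its underside)
- stock_yellow_mid (a point): large amber-brown glass bottle with a yellow screw cap, already in its spill tray, stays there; 56 mm diameter, 120 mm high, cap 29 mm diameter; the point is on its axis half-way up (60 mm above its underside)
- stock_blue_mid (a point): large amber-brown glass bottle with a blue screw cap, already in its spill tray, stays there; 56 mm diameter, 120 mm high, cap 29 mm diameter; the point is on its axis half-way up (60 mm above its underside)
- white_bottle_mid (a point): opaque white plastic bottle with a red cap and no label, the same shape and size as the small amber bottles (46 mm diameter, 100 mm high), standing on the bench among them; in use, not to be put away; the point is on its axis half-way up (50 mm above its underside)
There are look-alikes about, which are no part of the job. Leave any green look-alike of the part that bears amber_blue_mid alone.

How it is judged:
By the outcome, as a careful person would: the job done as asked, in the order asked, and still so for the second after the job is handed in, with the robot touching nothing.
It also fails if it takes over 80 s, if anything falls off the work surface, if the arm or the gripper's body presses on something with over 40 N, if the wrist force passes 120 N, or if a joint passes its speed limit or range.

### The arm

A 7-joint arm with a two-finger parallel gripper is mounted at the origin on the work surface. World frame = base frame: x ahead of the robot, y to its left, z up, the work surface at z = 0. Lengths are in m, angles in rad, forces in N, time in s.
With the tool pointing down it reaches from about 0.4 to 0.85 m from the base axis. Payload 4.5 kg.
Tool frame: the origin (TCP) lies midway between the tips of the shut fingers; the grasp point (between the pads) lies 19 mm behind it; z points along the fingers, y is the line along which they close (so a half turn about z gives the same grasp; the last joint's range is limited). The gripper opens to 88 mm and grips with 3 to 60 N. Pads are 18 mm wide; open, the fingers measure 123 mm over their backs; the gripper's body (75 mm by 187 mm) begins 45 mm behind the grasp point.
Start: joints at [1.31, 0.689, -0.195, 1.565, 0.157, 0.902, -0.215], TCP at [0.182, -0.598, 0.239] pointing down, gripper open.
Joint ranges: [-3.01, 3.01], [-0.46, 2.08], [-1.47, 1.51], [0.13, 2.56], [-1, 4.14], [0.04, 2.09], [-2.66, 2.66]. Speed limits (rad/s): [2.57, 2.57, 3.14, 3.14, 3.14, 3.14, 3.14].

### API

Orientations are given as a unit quaternion [x, y, z, w].
In Python, from plant import r gives the robot as it stands.
- The arm moves only by the tool carry_out, never from a script. Its argument "plan" is a list of rows, each an object with "rot": the turn, a rotation vector about the tool's x, y, z in rad, a list of three; "xyz": the shift along the tool's x, y, z in m, a list of three; "grip": the closure in counts, from 0 (fully open) to 255 (shut). In form: [{"rot": [wx, wy, wz], "xyz": [dx, dy, dz], "grip": grip}, ...]. A call has 1 to 8 rows; each row is the pose to reach, as a shift and turn from the pose commanded when the call began, along the tool's axes at that moment; what a row does not reach only later rows make up. A row lasts 1/12 s, in which the tool goes at most 41.7 mm and 7.16 degrees, less where a joint would pass 70% of its speed; a pose out of reach is approached as far as the arm can. A call with a gripper value outside its range is refused whole. The fingers move at their own pace and stop on an object; "squeeze" is the grip in N (left out, the last holds). Time passes only in rows, so rows that repeat a pose let the fingers close. It gives the time, the measured TCP pose, the force, the opening and the grip force at its end, in the units of the state.
- r.get_state(): the state, without advancing time (a new reading comes with each control period).
- r.snapshot(name): name is "side" or "top"; returns the picture (384x512x3 uint8, red, green, blue); there is no depth.
- r.camera_params(name): a dict with "fx", "fy", "cx", "cy" (pixels), "position" and "attitude" of the camera in the world. Camera axes: x right, y down, z forward; pixel columns grow to the right and rows downward; lengths in m; the calibration is good to about 2 mm. A picture is of the moment at which its call begins. camera_params takes no time and is no camera call.
- r.finish_job(): hands the job in; it is judged then, once.
The state is a dict: "clock": time; "q": joint angles; "qd": joint speeds; "joint_torque": joint torques, N m; "tool_pos": TCP position; "eef_rot": TCP orientation; "contact_force": force on the tool from outside, world axes, zero at the start; "moment": the same for the moment, N m; "opening": opening from 0.0 (shut) to 1.0 (fully open); "finger_force": force on a finger pad.
Only numpy, scipy, OpenCV 4.12 (cv2) and the standard library are available. Lean on these libraries where they do the work, as an engineer would, in place of code of your own. Each camera call takes 0.05 s, during which the arm holds its last target. There are 200 camera calls.

## Working session

There is one attempt and no reset: what is moved stays moved. The work goes in short steps, Python scripts to look and compute and a tool call to move; the robot and the scene stay as the last step left them, time stands still between calls to the robot, and variables do not carry over. Pictures are saved under pics/ and viewed, at most 14 in all, crops included, and the job is handed in when it is done.

Besides the shell and the picture viewer there is one more tool, called after "Emit:" as name([rows], argument=value, ...), one row to a line, values as JSON. carry_out: Moves the arm, as the interface text tells. Its arguments: {"type":"object","properties":{"plan":{"type":"array"},"squeeze":{"type":"number"}},"required":["plan"]}

```bash
mkdir -p pics; ls
python3 - <<'E'
from plant import r
import cv2
for n in("side","top"):
    im=r.snapshot(n); cv2.imwrite(f"pics/{n}0.png",cv2.resize(im[:,:,::-1],(800,600),interpolation=cv2.INTER_CUBIC)); print(r.camera_params(n))
s=r.get_state(); print(s)
E
```

```text
pics
{'fx': 361.6084704471685, 'fy': 361.6084704471685, 'cx': 259.70636379655735, 'cy': 190.19795835925777, 'position': array([0.34313066, 0.66713686, 0.61383967]), 'attitude': array([-0.15172106,  0.88752205, -0.43007806,  0.06571298])}
{'fx': 456.21976275833197, 'fy': 456.21976275833197, 'cx': 254.84782322357637, 'cy': 192.12643446587205, 'position': array([0.49271832, 0.0081031 , 0.99729198]), 'attitude': array([ 0.7092913 , -0.70402545,  0.01434384, -0.03237698])}
{'clock': 0.1, 'q': array([ 1.30982532,  0.68989048, -0.19450812,  1.56620658,  0.15728551,
        0.90252879, -0.21509634]), 'qd': array([-0.0007836 , -0.00116959, -0.0008696 , -0.00259731, -0.00050291,
       -0.00209464,  0.00092715]), 'joint_torque': array([-2.97719700e-03, -5.28501034e+01, -1.27151929e+00, -1.53836989e+01,
       -5.25738881e-02,  2.00145725e-03,  4.73142848e-05]), 'tool_pos': array([ 0.18136673, -0.5975204 ,  0.23800487]), 'eef_rot': array([ 9.89153837e-01,  1.46880941e-01, -1.79912894e-04, -8.02508697e-04]), 'contact_force': array([ 0.15514634, -0.01391298, -1.05029453]), 'moment': array([-0.01900065,  0.01243863, -0.03185198]), 'finger_force': 0.0, 'opening': 1.0024485447161815}
```

View pics/side0.png

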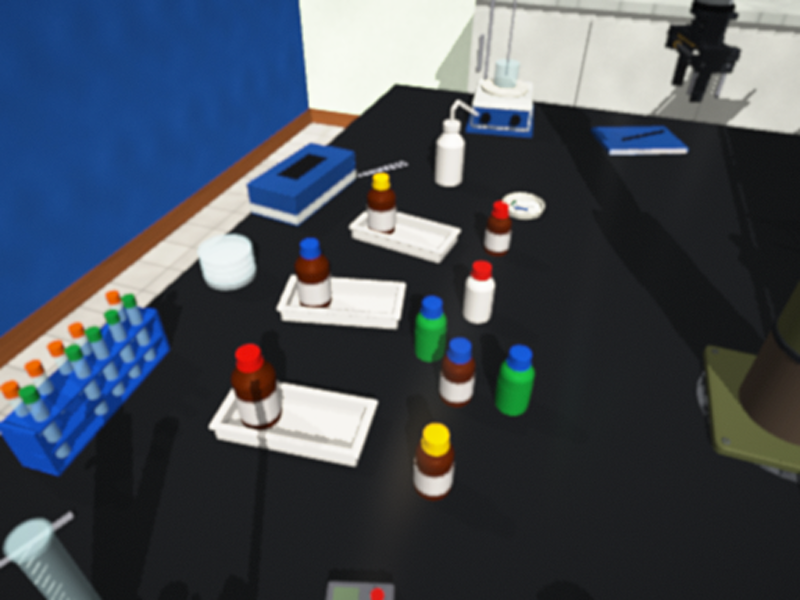

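View pics/top0.png

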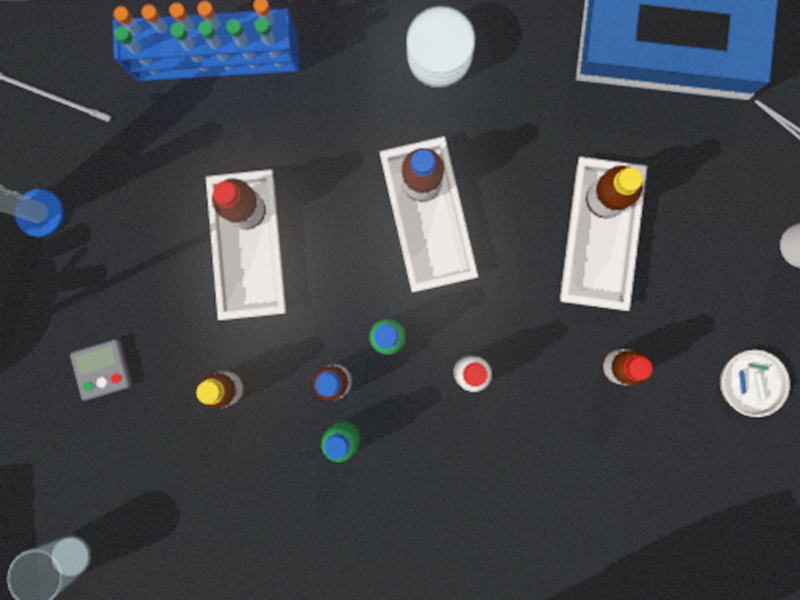

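The caps (top, 800 px view): red amber at (641,369), yellow amber at (210,392). There are three blue-capped candidates: (327,383), with a brown body and white label, and the green bodies at (387,337) and (338,445). Only (327,383) is amber with a label, so it fits. The red cap at (475,375) is on the white bottle, so it stays. I'll confirm in a crop.

```bash
cat > h.py <<'E'
import numpy as np
from scipy.spatial.transform import Rotation as R
from plant import r
def ray(n,u,v,z):
    c=r.camera_params(n); d=R.from_quat(c["attitude"]).apply([(u-c["cx"])/c["fx"],(v-c["cy"])/c["fy"],1])
    p=c["position"]; return p+d*(z-p[2])/d[2]
def go(x,y,z,yaw=None):
    "tool-frame shift (and z turn) to a world TCP pose; yaw = world angle of tool y, mod pi"
    s=r.get_state(); T=R.from_quat(s["eef_rot"]); d=T.inv().apply(np.array([x,y,z])-s["tool_pos"])
    ty=T.apply([0,1,0]); now=np.arctan2(ty[1],ty[0])
    w=0 if yaw is None else (now-yaw+np.pi/2)%np.pi-np.pi/2
    print("xyz",d.round(4),"rotz",round(w,3),"yaw now",round(np.degrees(now),1),"tilt",np.degrees(np.arccos(-T.apply([0,0,1])[2])).round(2),"t",s["clock"])
E
python3 - <<'E'
from h import *
import cv2
im=r.snapshot("top")[90:305,120:430,::-1]; cv2.imwrite("pics/crop1.png",cv2.resize(im,None,fx=2.5,fy=2.5,interpolation=cv2.INTER_CUBIC))
im=r.snapshot("side")[160:330,240:360,::-1]; cv2.imwrite("pics/crop2.png",cv2.resize(im,None,fx=3.5,fy=3.5,interpolation=cv2.INTER_CUBIC))
E
```

```text
(no output)
```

View pics/crop1.png

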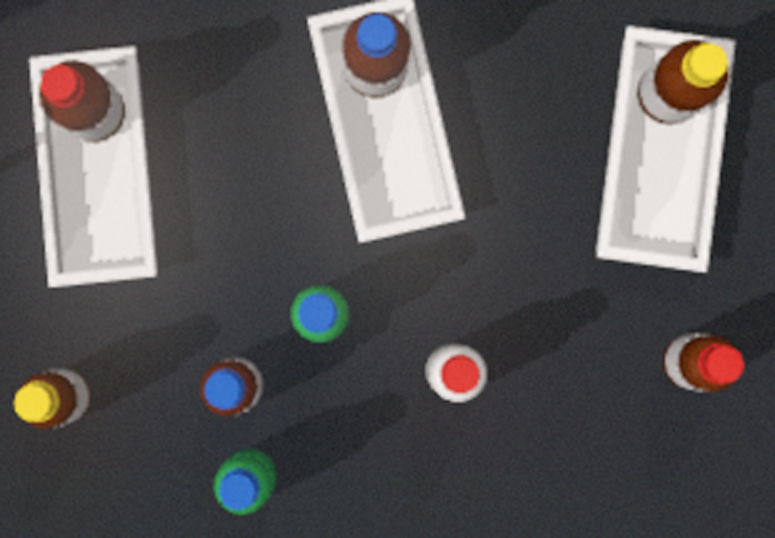

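View pics/crop2.png

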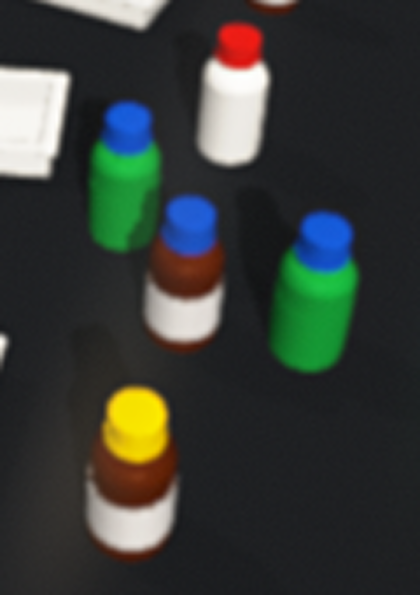

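The crops confirm it: the amber, labelled blue-capped bottle is at crop1 (224,390), and the other two blue caps are on green bodies. Next, positions.

Run:
```python
from h import *
W=lambda u,v,z: ray("top",120+(u+.5)/2.5-.5,90+(v+.5)/2.5-.5,z)
for n,u,v in[("red",722,365),("yel",36,404),("blu",224,390),("g1",318,313),("g2",240,489),("wht",461,374)]: print(n,W(u,v,.1).round(4))
for n,c in dict(red=[(30,57),(137,46),(157,275),(48,287)],blue=[(308,17),(412,-3),(464,218),(358,242)],yel=[(626,26),(735,39),(707,272),(597,258)]).items():
    P=np.array([W(*p,.026)[:2] for p in c]); m=P.mean(0); ax=P[0]+P[1]-P[2]-P[3]; L=np.linalg.norm(ax)/2; ax/=2*L
    print(n,"c",m.round(4),"L",L.round(3),"wid",np.linalg.norm(P[3]-P[2]).round(3),"ang",np.degrees(np.arctan2(ax[1],ax[0])).round(1),"slot",(m-.045*ax).round(4))
for n,c in dict(red=(66,80)).items():pass
for n,u,v in[("Sred",61,84),("Sblu",377,34),("Syel",707,64)]: print(n,W(u,v,.125).round(4))
# cross-check with side view (crop2 caps)
for n,u,v in[("yel",137,409),("blu",191,216)]: print(n,ray("side",240+(u+.5)/3.5-.5,160+(v+.5)/3.5-.5,.1).round(4))
go(.45,-.28,.2)
```

```text
red [ 0.4692 -0.2681  0.1   ]
yel [0.4338 0.268  0.1   ]
blu [0.4461 0.1197 0.1   ]
g1 [0.5071 0.0465 0.1   ]
g2 [0.3695 0.1061 0.1   ]
wht [ 0.4603 -0.0657  0.1   ]
red c [0.6339 0.2453] L 0.201 wid 0.094 ang 6.0 slot [0.5891 0.2406]
blue c [ 0.6764 -0.0066] L 0.199 wid 0.093 ang 13.1 slot [ 0.6326 -0.0168]
yel c [ 0.6512 -0.2462] L 0.202 wid 0.093 ang -7.5 slot [ 0.6065 -0.2404]
Sred [0.6833 0.2475 0.125 ]
Sblu [0.7233 0.0017 0.125 ]
Syel [ 0.7003 -0.2521  0.125 ]
yel [0.4363 0.2719 0.1   ]
blu [0.4467 0.1259 0.1   ]
xyz [ 0.3492 -0.2259  0.0385] rotz 0 yaw now -73.1 tilt 0.06 t 0.2
```

```bash
python3 -c "
from h import *
go(.469,-.268,.14,np.radians(-84))"
```

```text
xyz [ 0.3709 -0.2318  0.0985] rotz 0.19 yaw now -73.1 tilt 0.06 t 0.2
```

Emit:
carry_out([
  {"rot":[0,0,0.19],"xyz":[0.371,-0.232,0.098],"grip":0},
  {"rot":[0,0,0.19],"xyz":[0.371,-0.232,0.098],"grip":0},
  {"rot":[0,0,0.19],"xyz":[0.371,-0.232,0.098],"grip":0},
  {"rot":[0,0,0.19],"xyz":[0.371,-0.232,0.098],"grip":0},
  {"rot":[0,0,0.19],"xyz":[0.371,-0.232,0.098],"grip":0},
  {"rot":[0,0,0.19],"xyz":[0.371,-0.232,0.098],"grip":0},
  {"rot":[0,0,0.19],"xyz":[0.371,-0.232,0.098],"grip":0},
  {"rot":[0,0,0.19],"xyz":[0.371,-0.232,0.098],"grip":0},
], squeeze=15)

```text
clock: 0.87
tool_pos: [0.3964, -0.3513, 0.1655]
eef_rot: [0.999, 0.052, 0.0, 0.0]
contact_force: [0.5, -0.1, -0.8]
opening: 1.002
finger_force: 0.0
```

```bash
python3 -c "
from h import *
go(.469,-.268,.14,np.radians(-84))"
```

```text
xyz [ 0.0809 -0.0753  0.0255] rotz -0.0 yaw now -84.0 tilt 0.01 t 0.8667
```

Emit:
carry_out([
  {"rot":[0,0,0],"xyz":[0.081,-0.075,0.025],"grip":0},
  {"rot":[0,0,0],"xyz":[0.081,-0.075,0.025],"grip":0},
  {"rot":[0,0,0],"xyz":[0.081,-0.075,0.025],"grip":0},
  {"rot":[0,0,0],"xyz":[0.081,-0.075,0.025],"grip":0},
  {"rot":[0,0,0],"xyz":[0.081,-0.075,0.025],"grip":0},
])

```text
clock: 1.28
tool_pos: [0.4693, -0.2676, 0.1404]
eef_rot: [0.999, 0.055, -0.0, -0.001]
contact_force: [0.3, -1.2, -0.2]
opening: 0.997
finger_force: 0.0
```

```bash
python3 -c "
from h import *
import cv2
go(.469,-.268,.14,np.radians(-84))
a=r.snapshot('top')[170:300,330:480,::-1]; b=r.snapshot('side')[100:230,250:400,::-1]
cv2.imwrite('pics/c3.png',cv2.resize(np.hstack([a,b]),None,fx=2.6,fy=2.6,interpolation=cv2.INTER_CUBIC))"
```

```text
xyz [-0.0004  0.0003  0.0004] rotz 0.005 yaw now -83.7 tilt 0.07 t 1.2833
```

View pics/c3.png

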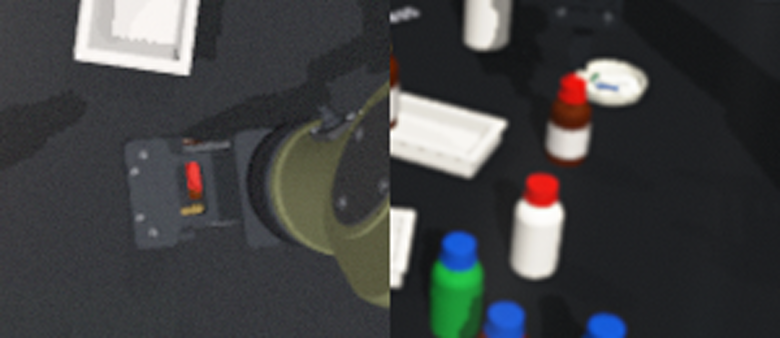

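The top crop shows the gripper over the red cap (cap at 193,180), but the side crop doesn't show the gripper. I'll check the whole side view.

```bash
python3 -c "
from h import *
import cv2
cv2.imwrite('pics/s4.png',r.snapshot('side')[:,:,::-1])
c=r.camera_params('side')
for p in [(.469,-.268,.14),(.469,-.268,.1),(.469,-.268,.0)]:
    d=R.from_quat(c['attitude']).inv().apply(np.array(p)-c['position']); print(c['fx']*d[0]/d[2]+c['cx'],c['fy']*d[1]/d[2]+c['cy'])"
```

```text
323.16622065854153 118.73150369869687
321.4659534370343 131.26614227466735
317.54910486928753 160.14176872472007
```

View pics/s4.png

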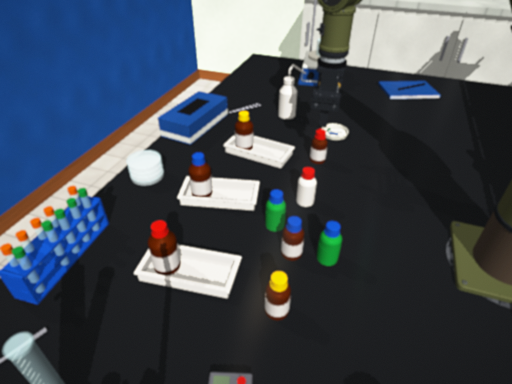

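```bash
python3 -c "
from h import *
import cv2
a=r.snapshot('top')[200:290,360:480,::-1]; b=r.snapshot('side')[60:150,265:385,::-1]
g=lambda n,p:(lambda c,d:print(n,c['fx']*d[0]/d[2]+c['cx'],c['fy']*d[1]/d[2]+c['cy']))(c:=r.camera_params(n),R.from_quat(c['attitude']).inv().apply(np.array(p)-c['position']))
for z in(.14,.159,.25): g('top',(.469,-.268,z)); g('side',(.469,-.268,z))
m=np.hstack([a,b])/255.; m=(m**.5*255).astype('uint8')
cv2.imwrite('pics/c5.png',cv2.resize(m,None,fx=3.3,fy=3.3,interpolation=cv2.INTER_CUBIC))"
```

```text
top 415.1618252969297 236.41733579378862
side 323.16622065854153 118.73150369869687
top 418.569035742611 236.73904671024297
side 324.0031944863952 112.56120040931658
top 437.3181330828562 238.50934807089635
side 328.2995591572124 80.88772128906334
```

View pics/c5.png

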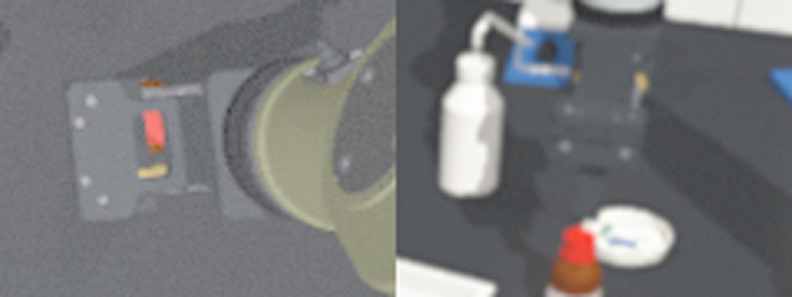

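Emit:
carry_out([
  {"rot":[0,0,0],"xyz":[0,0,0.03],"grip":0},
  {"rot":[0,0,0],"xyz":[0,0,0.05],"grip":0},
  {"rot":[0,0,0],"xyz":[0,0,0.05],"grip":0},
])

```text
clock: 1.78
tool_pos: [0.4654, -0.27, 0.0883]
eef_rot: [0.999, 0.051, -0.003, -0.001]
contact_force: [-0.1, -0.6, 0.0]
opening: 1.001
finger_force: 0.0
```

```bash
python3 -c "
from h import *
import cv2
b=r.snapshot('side')[60:180,265:385,::-1]
g=lambda n,p:(lambda c,d:print(p,c['fx']*d[0]/d[2]+c['cx'],c['fy']*d[1]/d[2]+c['cy']))(c:=r.camera_params(n),R.from_quat(c['attitude']).inv().apply(np.array(p)-c['position']))
g('side',(.469,-.175,.154)); g('side',(.469,-.21,.09)); go(.469,-.268,.042)
m=b/255.; m=(m**.5*255).astype('uint8')
cv2.imwrite('pics/c6.png',cv2.resize(m,None,fx=5,fy=5,interpolation=cv2.INTER_CUBIC))"
```

```text
(0.469, -0.175, 0.154) 316.8588392092807 129.45483786830522
(0.469, -0.21, 0.09) 316.9013382910319 144.06069583993937
xyz [ 0.0032 -0.0019  0.0478] rotz 0 yaw now -84.1 tilt 0.22 t 1.8333
```

View pics/c6.png

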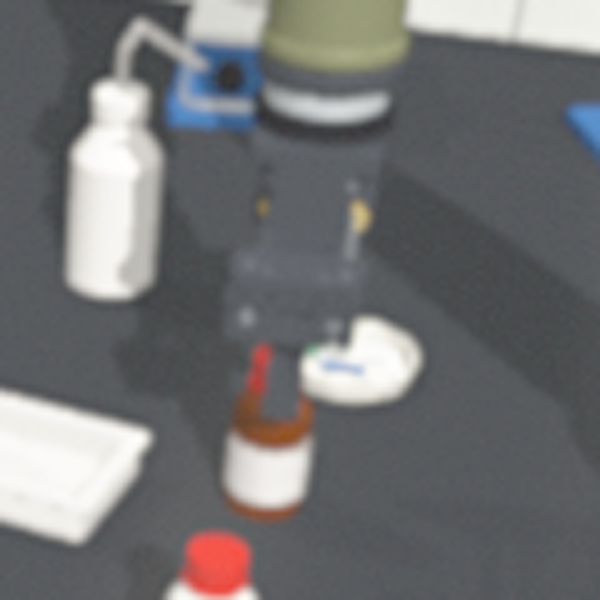

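The finger, dark at about (322,143) in the side view, sits slightly right of the bottle axis (318,~150). I'll go down and settle, then check the offset against the white label.

Emit:
carry_out([
  {"rot":[0,0,0],"xyz":[0.001,0,0.024],"grip":0},
  {"rot":[0,0,0],"xyz":[0.001,0,0.044],"grip":0},
  {"rot":[0,0,0],"xyz":[0.001,0,0.048],"grip":0},
  {"rot":[0,0,0],"xyz":[0.001,0,0.048],"grip":0},
  {"rot":[0,0,0],"xyz":[0.001,0,0.048],"grip":0},
])

```text
clock: 2.25
tool_pos: [0.4695, -0.2704, 0.0441]
eef_rot: [0.999, 0.052, 0.001, 0.0]
contact_force: [0.2, 0.2, 0.9]
opening: 1.001
finger_force: 0.0
```

```bash
python3 -c "
from h import *
import cv2
b=r.snapshot('side')[90:180,265:385,::-1]; a=r.snapshot('top')[200:290,360:480,::-1]
g=lambda n,p:(lambda c,d:print(p,c['fx']*d[0]/d[2]+c['cx'],c['fy']*d[1]/d[2]+c['cy']))(c:=r.camera_params(n),R.from_quat(c['attitude']).inv().apply(np.array(p)-c['position']))
for x in(.459,.469,.479): g('side',(x,-.21,.042)); g('side',(x,-.268,.042))
go(.469,-.268,.042)
m=np.hstack([a,b])/255.; m=(m**.5*255).astype('uint8')
cv2.imwrite('pics/c7.png',cv2.resize(m,None,fx=3.3,fy=3.3,interpolation=cv2.INTER_CUBIC))"
```

```text
(0.459, -0.21, 0.042) 318.4582156667568 159.14428497521718
(0.459, -0.268, 0.042) 322.442864961188 149.03539543444387
(0.469, -0.21, 0.042) 315.02704183956087 158.47731110492046
(0.469, -0.268, 0.042) 319.13936682898526 148.4181063181398
(0.479, -0.21, 0.042) 311.61215919315487 157.81350402023426
(0.479, -0.268, 0.042) 315.8509298365248 147.8036315148064
xyz [-0.0006 -0.0025  0.0023] rotz 0 yaw now -84.0 tilt 0.14 t 2.35
```

View pics/c7.png

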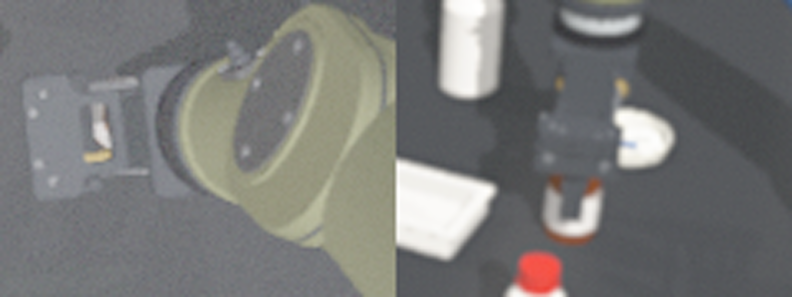

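The finger tip is in front of the label, about 3–4 mm off in x. I'll shift by +3 mm and close.

Emit:
carry_out([
  {"rot":[0,0,0],"xyz":[0.003,-0.002,0.002],"grip":0},
  {"rot":[0,0,0],"xyz":[0.003,-0.002,0.002],"grip":255},
  {"rot":[0,0,0],"xyz":[0.003,-0.002,0.002],"grip":255},
  {"rot":[0,0,0],"xyz":[0.003,-0.002,0.002],"grip":255},
  {"rot":[0,0,0],"xyz":[0.003,-0.002,0.002],"grip":255},
  {"rot":[0,0,0],"xyz":[0.003,-0.002,0.002],"grip":255},
  {"rot":[0,0,0],"xyz":[0.003,-0.002,0.002],"grip":255},
  {"rot":[0,0,0],"xyz":[0.003,-0.002,0.002],"grip":255},
], squeeze=20)

```text
clock: 3.02
tool_pos: [0.4719, -0.2677, 0.0409]
eef_rot: [0.999, 0.052, 0.0, 0.0]
contact_force: [-0.7, -0.6, 1.2]
opening: 0.513
finger_force: 20.0
```

```bash
python3 -c "
from h import *
go(.589,.2406,.19,np.radians(-84))"
```

```text
xyz [ 0.1696 -0.4932 -0.1493] rotz -0.0 yaw now -84.0 tilt 0.02 t 3.0167
```

Emit:
carry_out([
  {"rot":[0,0,0],"xyz":[0,0,-0.02],"grip":255},
  {"rot":[0,0,0],"xyz":[0,0,-0.06],"grip":255},
  {"rot":[0,0,0],"xyz":[0,0,-0.1],"grip":255},
  {"rot":[0,0,0],"xyz":[0.005,-0.015,-0.135],"grip":255},
  {"rot":[0,0,0],"xyz":[0.015,-0.045,-0.15],"grip":255},
  {"rot":[0,0,0],"xyz":[0.025,-0.08,-0.15],"grip":255},
  {"rot":[0,0,0],"xyz":[0.035,-0.115,-0.15],"grip":255},
  {"rot":[0,0,0],"xyz":[0.05,-0.15,-0.15],"grip":255},
])

```text
clock: 3.68
tool_pos: [0.5046, -0.1119, 0.1911]
eef_rot: [0.999, 0.052, -0.001, 0.0]
contact_force: [0.7, -0.3, -1.5]
opening: 0.512
finger_force: 20.0
```

```bash
python3 -c "
from h import *
go(.589,.2406,.19,np.radians(-84))"
```

```text
xyz [ 0.1202 -0.342   0.001 ] rotz -0.001 yaw now -84.1 tilt 0.08 t 3.6833
```

Emit:
carry_out([
  {"rot":[0,0,0],"xyz":[0.0135,-0.039,0],"grip":255},
  {"rot":[0,0,0],"xyz":[0.027,-0.078,0],"grip":255},
  {"rot":[0,0,0],"xyz":[0.041,-0.117,0],"grip":255},
  {"rot":[0,0,0],"xyz":[0.054,-0.155,0],"grip":255},
  {"rot":[0,0,0],"xyz":[0.068,-0.194,0],"grip":255},
  {"rot":[0,0,0],"xyz":[0.082,-0.233,0],"grip":255},
  {"rot":[0,0,0],"xyz":[0.095,-0.27,0],"grip":255},
  {"rot":[0,0,0],"xyz":[0.105,-0.3,0],"grip":255},
])

```text
clock: 4.35
tool_pos: [0.5785, 0.2005, 0.1904]
eef_rot: [0.999, 0.054, -0.0, -0.001]
contact_force: [0.5, 0.2, -2.3]
opening: 0.509
finger_force: 20.0
```

```bash
python3 -c "
from h import *
go(.589,.2406,.19,np.radians(-84))"
```

```text
xyz [ 0.0148 -0.0388  0.0004] rotz 0.003 yaw now -83.8 tilt 0.09 t 4.35
```

Emit:
carry_out([
  {"rot":[0,0,0],"xyz":[0.014,-0.037,0],"grip":255},
  {"rot":[0,0,0],"xyz":[0.014,-0.037,0],"grip":255},
  {"rot":[0,0,0],"xyz":[0.014,-0.037,0.03],"grip":255},
  {"rot":[0,0,0],"xyz":[0.014,-0.037,0.07],"grip":255},
  {"rot":[0,0,0],"xyz":[0.014,-0.037,0.1],"grip":255},
  {"rot":[0,0,0],"xyz":[0.014,-0.037,0.1],"grip":255},
  {"rot":[0,0,0],"xyz":[0.014,-0.037,0.1],"grip":255},
])

```text
clock: 4.93
tool_pos: [0.5875, 0.2338, 0.0894]
eef_rot: [0.999, 0.052, -0.002, 0.001]
contact_force: [-0.1, -0.3, -1.0]
opening: 0.511
finger_force: 20.0
```

```bash
python3 -c "
from h import *
import cv2
go(.589,.2406,.046,np.radians(-84))
b=r.snapshot('side')[150:320,120:300,::-1]; a=r.snapshot('top')[80:250,100:230,::-1]
cv2.imwrite('pics/c8.png',cv2.resize(np.hstack([a,b]),None,fx=2.5,fy=2.5,interpolation=cv2.INTER_CUBIC))"
```

```text
xyz [ 0.0024 -0.0066  0.0434] rotz 0.0 yaw now -84.0 tilt 0.26 t 4.9333
```

View pics/c8.png

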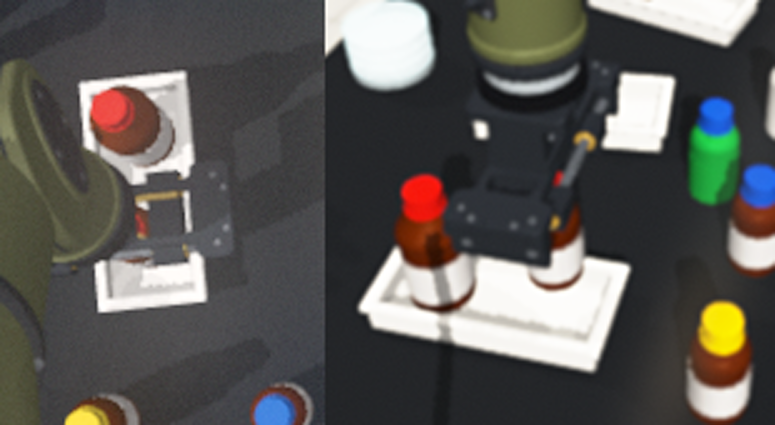

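The bottle hangs upright over the free half of the red tray, clear of the large bottle. Now to lower it gently.

Emit:
carry_out([
  {"rot":[0,0,0],"xyz":[0.002,-0.005,0.01],"grip":255},
  {"rot":[0,0,0],"xyz":[0.002,-0.005,0.02],"grip":255},
  {"rot":[0,0,0],"xyz":[0.002,-0.005,0.03],"grip":255},
  {"rot":[0,0,0],"xyz":[0.002,-0.005,0.036],"grip":255},
  {"rot":[0,0,0],"xyz":[0.002,-0.005,0.04],"grip":255},
  {"rot":[0,0,0],"xyz":[0.002,-0.005,0.04],"grip":255},
  {"rot":[0,0,0],"xyz":[0.002,-0.005,0.04],"grip":255},
])

```text
clock: 5.62
tool_pos: [0.5904, 0.2395, 0.0506]
eef_rot: [0.999, 0.052, -0.0, 0.0]
contact_force: [0.3, 0.6, -1.3]
opening: 0.511
finger_force: 20.0
```

```bash
python3 -c "
from h import *
go(.589,.2406,.046,np.radians(-84));print(r.get_state()['contact_force'])"
```

```text
xyz [-0.0013 -0.0012  0.0046] rotz -0.0 yaw now -84.0 tilt 0.03 t 5.6167
[ 0.33407409  0.64136597 -1.3375566 ]
```

Down the last millimetres, watching the contact force.

Emit:
carry_out([
  {"rot":[0,0,0],"xyz":[0,0,0.002],"grip":255},
  {"rot":[0,0,0],"xyz":[0,0,0.004],"grip":255},
  {"rot":[0,0,0],"xyz":[0,0,0.0045],"grip":255},
  {"rot":[0,0,0],"xyz":[0,0,0.0045],"grip":255},
])

```text
clock: 5.95
tool_pos: [0.5904, 0.2397, 0.0463]
eef_rot: [0.999, 0.052, -0.0, 0.0]
contact_force: [-0.1, 0.2, -1.9]
opening: 0.511
finger_force: 20.0
```

Emit:
carry_out([
  {"rot":[0,0,0],"xyz":[0,0,0.001],"grip":255},
  {"rot":[0,0,0],"xyz":[0,0,0.0015],"grip":255},
  {"rot":[0,0,0],"xyz":[0,0,0.0015],"grip":255},
])

```text
clock: 6.2
tool_pos: [0.5907, 0.2398, 0.0459]
eef_rot: [0.999, 0.052, 0.0, -0.0]
contact_force: [-1.5, -0.8, 4.4]
opening: 0.511
finger_force: 20.0
```

Emit:
carry_out([
  {"rot":[0,0,0],"xyz":[0,0,0],"grip":0},
  {"rot":[0,0,0],"xyz":[0,0,0],"grip":0},
  {"rot":[0,0,0],"xyz":[0,0,0],"grip":0},
  {"rot":[0,0,0],"xyz":[0,0,0],"grip":0},
  {"rot":[0,0,0],"xyz":[0,0,-0.02],"grip":0},
  {"rot":[0,0,0],"xyz":[0,0,-0.06],"grip":0},
  {"rot":[0,0,0],"xyz":[0,0,-0.1],"grip":0},
  {"rot":[0,0,0],"xyz":[0,0,-0.11],"grip":0},
])

```text
clock: 6.87
tool_pos: [0.594, 0.2409, 0.1607]
eef_rot: [0.999, 0.052, 0.005, -0.002]
contact_force: [0.9, 0.2, 0.6]
opening: 0.999
finger_force: 0.0
```

```bash
python3 -c "
from h import *
go(.438,.270,.14,np.radians(-84))"
```

```text
xyz [-0.1523 -0.0451  0.0194] rotz -0.0 yaw now -84.0 tilt 0.57 t 6.8667
```

Emit:
carry_out([
  {"rot":[0,0,0],"xyz":[-0.038,-0.011,0],"grip":0},
  {"rot":[0,0,0],"xyz":[-0.076,-0.022,0],"grip":0},
  {"rot":[0,0,0],"xyz":[-0.114,-0.034,0],"grip":0},
  {"rot":[0,0,0],"xyz":[-0.152,-0.045,0.0],"grip":0},
  {"rot":[0,0,0],"xyz":[-0.152,-0.045,0.01],"grip":0},
  {"rot":[0,0,0],"xyz":[-0.152,-0.045,0.04],"grip":0},
  {"rot":[0,0,0],"xyz":[-0.152,-0.045,0.05],"grip":0},
  {"rot":[0,0,0],"xyz":[-0.152,-0.045,0.05],"grip":0},
])

```text
clock: 7.53
tool_pos: [0.4335, 0.2677, 0.1028]
eef_rot: [0.999, 0.052, -0.002, 0.001]
contact_force: [-0.3, -0.4, 0.4]
opening: 0.998
finger_force: 0.0
```

```bash
python3 -c "
from h import *
import cv2
go(.437,.270,.041,np.radians(-84))
b=r.snapshot('side')[130:340,130:330,::-1]; a=r.snapshot('top')[140:300,100:250,::-1]
cv2.imwrite('pics/c9.png',np.hstack([cv2.resize(a,(380,405),interpolation=2),cv2.resize(b,(386,405),interpolation=2)]))"
```

```text
xyz [ 0.004  -0.002   0.0617] rotz 0.0 yaw now -84.0 tilt 0.27 t 7.5333
```

View pics/c9.png

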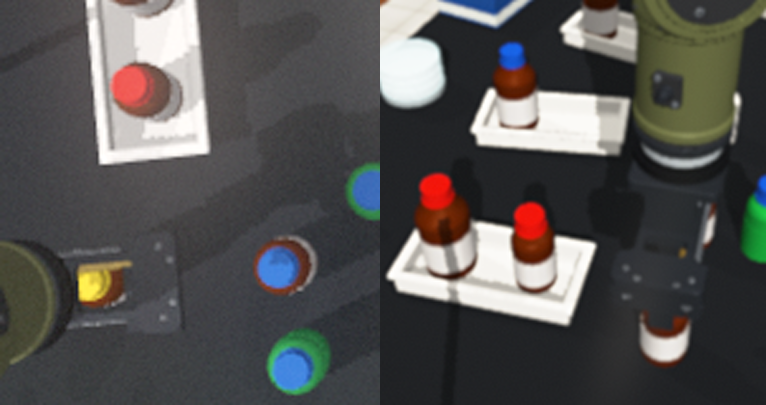

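The red bottle stands upright in its tray. The gripper straddles the yellow bottle (side view, bottle at 664,335), so I'll descend and close.

Emit:
carry_out([
  {"rot":[0,0,0],"xyz":[0.003,-0.001,0.03],"grip":0},
  {"rot":[0,0,0],"xyz":[0.003,-0.001,0.055],"grip":0},
  {"rot":[0,0,0],"xyz":[0.003,-0.001,0.058],"grip":0},
  {"rot":[0,0,0],"xyz":[0.003,-0.001,0.058],"grip":80},
  {"rot":[0,0,0],"xyz":[0.003,-0.001,0.058],"grip":255},
  {"rot":[0,0,0],"xyz":[0.003,-0.001,0.058],"grip":255},
  {"rot":[0,0,0],"xyz":[0.003,-0.001,0.058],"grip":255},
  {"rot":[0,0,0],"xyz":[0.003,-0.001,0.058],"grip":255},
])

```text
clock: 8.3
tool_pos: [0.4381, 0.2702, 0.0479]
eef_rot: [0.999, 0.052, 0.001, -0.0]
contact_force: [-0.2, 0.2, -0.7]
opening: 0.645
finger_force: 0.0
```

Emit:
carry_out([
  {"rot":[0,0,0],"xyz":[0,0,0],"grip":255},
  {"rot":[0,0,0],"xyz":[0,0,0],"grip":255},
])

```text
clock: 8.47
tool_pos: [0.4378, 0.2704, 0.0474]
eef_rot: [0.999, 0.053, 0.001, -0.0]
contact_force: [-0.6, 0.6, 3.8]
opening: 0.512
finger_force: 20.0
```

```bash
python3 -c "
from h import *
go(.6065,-.2404,.19,np.radians(-97.5))"
```

```text
xyz [ 0.1143  0.5256 -0.1429] rotz 0.236 yaw now -84.0 tilt 0.08 t 8.4667
```

The grip is 6 mm too high, at the shoulder. I'll reopen, lower and regrip.

Emit:
carry_out([
  {"rot":[0,0,0],"xyz":[0,0,0],"grip":60},
  {"rot":[0,0,0],"xyz":[0,0,0],"grip":60},
  {"rot":[0,0,0],"xyz":[0,0,0.0065],"grip":60},
  {"rot":[0,0,0],"xyz":[0,0,0.0065],"grip":60},
  {"rot":[0,0,0],"xyz":[0,0,0.0065],"grip":255},
  {"rot":[0,0,0],"xyz":[0,0,0.0065],"grip":255},
  {"rot":[0,0,0],"xyz":[0,0,0.0065],"grip":255},
  {"rot":[0,0,0],"xyz":[0,0,0.0065],"grip":255},
])

```text
clock: 9.13
tool_pos: [0.4375, 0.27, 0.0404]
eef_rot: [0.999, 0.052, 0.0, -0.0]
contact_force: [0.9, -0.4, -1.3]
opening: 0.511
finger_force: 20.0
```

```bash
python3 -c "
from h import *
print(r.get_state()['opening'],r.get_state()['finger_force'])
go(.6065,-.2404,.19,np.radians(-97.5))"
```

```text
0.5108476072541814 19.99769166111946
xyz [ 0.1146  0.5253 -0.1497] rotz 0.236 yaw now -84.0 tilt 0.01 t 9.1333
```

Emit:
carry_out([
  {"rot":[0,0,0],"xyz":[0,0,-0.02],"grip":255},
  {"rot":[0,0,0],"xyz":[0,0,-0.06],"grip":255},
  {"rot":[0,0,0],"xyz":[0,0,-0.1],"grip":255},
  {"rot":[0,0,0],"xyz":[0.003,0.015,-0.135],"grip":255},
  {"rot":[0,0,0],"xyz":[0.01,0.045,-0.15],"grip":255},
  {"rot":[0,0,0],"xyz":[0.018,0.083,-0.15],"grip":255},
  {"rot":[0,0,0.05],"xyz":[0.026,0.12,-0.15],"grip":255},
  {"rot":[0,0,0.1],"xyz":[0.034,0.158,-0.15],"grip":255},
])

```text
clock: 9.8
tool_pos: [0.4879, 0.1151, 0.1909]
eef_rot: [1.0, 0.002, 0.0, -0.0]
contact_force: [0.9, -0.2, -2.6]
opening: 0.514
finger_force: 20.0
```

```bash
python3 -c "
from h import *
go(.6065,-.2404,.19,np.radians(-97.5))"
```

```text
xyz [0.1172 0.3559 0.0008] rotz 0.135 yaw now -89.8 tilt 0.05 t 9.8
```

Emit:
carry_out([
  {"rot":[0,0,0.02],"xyz":[0.013,0.039,0],"grip":255},
  {"rot":[0,0,0.04],"xyz":[0.026,0.078,0],"grip":255},
  {"rot":[0,0,0.06],"xyz":[0.039,0.117,0],"grip":255},
  {"rot":[0,0,0.08],"xyz":[0.051,0.156,0],"grip":255},
  {"rot":[0,0,0.1],"xyz":[0.064,0.195,0],"grip":255},
  {"rot":[0,0,0.12],"xyz":[0.077,0.234,0],"grip":255},
  {"rot":[0,0,0.13],"xyz":[0.09,0.272,0],"grip":255},
  {"rot":[0,0,0.13],"xyz":[0.102,0.31,0],"grip":255},
])

```text
clock: 10.47
tool_pos: [0.5911, -0.1951, 0.1901]
eef_rot: [0.998, -0.063, -0.0, -0.0]
contact_force: [1.0, 0.4, -1.0]
opening: 0.513
finger_force: 20.0
```

```bash
python3 -c "
from h import *
go(.6065,-.2404,.19,np.radians(-97.5))"
```

```text
xyz [0.0209 0.043  0.0001] rotz 0.005 yaw now -97.2 tilt 0.05 t 10.4667
```

Emit:
carry_out([
  {"rot":[0,0,0.005],"xyz":[0.018,0.04,0],"grip":255},
  {"rot":[0,0,0.005],"xyz":[0.018,0.04,0],"grip":255},
  {"rot":[0,0,0.005],"xyz":[0.018,0.04,0.03],"grip":255},
  {"rot":[0,0,0.005],"xyz":[0.018,0.04,0.07],"grip":255},
  {"rot":[0,0,0.005],"xyz":[0.018,0.04,0.1],"grip":255},
  {"rot":[0,0,0.005],"xyz":[0.018,0.04,0.11],"grip":255},
  {"rot":[0,0,0.005],"xyz":[0.018,0.04,0.11],"grip":255},
  {"rot":[0,0,0.005],"xyz":[0.018,0.04,0.11],"grip":255},
])

```text
clock: 11.13
tool_pos: [0.6044, -0.2352, 0.0809]
eef_rot: [0.998, -0.065, 0.0, 0.0]
contact_force: [-0.6, 0.3, -0.7]
opening: 0.514
finger_force: 20.0
```

```bash
python3 -c "
from h import *
go(.6065,-.2404,.0454,np.radians(-97.5))"
```

```text
xyz [0.0027 0.0049 0.0355] rotz 0.001 yaw now -97.5 tilt 0.02 t 11.1333
```

Emit:
carry_out([
  {"rot":[0,0,0],"xyz":[0.002,0.005,0.01],"grip":255},
  {"rot":[0,0,0],"xyz":[0.002,0.005,0.02],"grip":255},
  {"rot":[0,0,0],"xyz":[0.002,0.005,0.028],"grip":255},
  {"rot":[0,0,0],"xyz":[0.002,0.005,0.032],"grip":255},
  {"rot":[0,0,0],"xyz":[0.002,0.005,0.034],"grip":255},
  {"rot":[0,0,0],"xyz":[0.002,0.005,0.036],"grip":255},
  {"rot":[0,0,0],"xyz":[0.002,0.005,0.036],"grip":255},
])

```text
clock: 11.72
tool_pos: [0.6054, -0.2401, 0.0454]
eef_rot: [0.998, -0.065, -0.0, -0.0]
contact_force: [-2.7, 0.9, 4.3]
opening: 0.515
finger_force: 20.0
```

Emit:
carry_out([
  {"rot":[0,0,0],"xyz":[0,0,0],"grip":0},
  {"rot":[0,0,0],"xyz":[0,0,0],"grip":0},
  {"rot":[0,0,0],"xyz":[0,0,0],"grip":0},
  {"rot":[0,0,0],"xyz":[0,0,0],"grip":0},
  {"rot":[0,0,0],"xyz":[0,0,-0.02],"grip":0},
  {"rot":[0,0,0],"xyz":[0,0,-0.06],"grip":0},
  {"rot":[0,0,0],"xyz":[0,0,-0.1],"grip":0},
  {"rot":[0,0,0],"xyz":[0,0,-0.11],"grip":0},
])

```text
clock: 12.38
tool_pos: [0.609, -0.2419, 0.1605]
eef_rot: [0.998, -0.065, 0.005, 0.002]
contact_force: [0.5, -0.1, 0.3]
opening: 1.001
finger_force: 0.0
```

```bash
python3 -c "
from h import *
import cv2
go(.449,.122,.155,np.radians(-110))"
```

```text
xyz [-0.2061 -0.34    0.0026] rotz 0.218 yaw now -97.5 tilt 0.6 t 12.3833
```

Emit:
carry_out([
  {"rot":[0,0,0.03],"xyz":[-0.021,-0.034,0],"grip":0},
  {"rot":[0,0,0.06],"xyz":[-0.042,-0.069,0],"grip":0},
  {"rot":[0,0,0.09],"xyz":[-0.063,-0.104,0],"grip":0},
  {"rot":[0,0,0.12],"xyz":[-0.084,-0.139,0],"grip":0},
  {"rot":[0,0,0.15],"xyz":[-0.105,-0.174,0],"grip":0},
  {"rot":[0,0,0.18],"xyz":[-0.126,-0.208,0],"grip":0},
  {"rot":[0,0,0.218],"xyz":[-0.147,-0.243,0],"grip":0},
  {"rot":[0,0,0.218],"xyz":[-0.168,-0.277,0],"grip":0},
])

```text
clock: 13.05
tool_pos: [0.4742, 0.0578, 0.1544]
eef_rot: [0.985, -0.174, 0.0, -0.0]
contact_force: [0.8, 0.7, 0.2]
opening: 0.997
finger_force: 0.0
```

```bash
python3 -c "
from h import *
go(.449,.122,.13,np.radians(-110))"
```

```text
xyz [-0.0457 -0.0516  0.0244] rotz -0.001 yaw now -110.1 tilt 0.05 t 13.05
```

Emit:
carry_out([
  {"rot":[0,0,0],"xyz":[-0.022,-0.025,0],"grip":0},
  {"rot":[0,0,0],"xyz":[-0.044,-0.05,0],"grip":0},
  {"rot":[0,0,0],"xyz":[-0.044,-0.05,0.02],"grip":0},
  {"rot":[0,0,0],"xyz":[-0.044,-0.05,0.03],"grip":0},
  {"rot":[0,0,0],"xyz":[-0.044,-0.05,0.03],"grip":0},
  {"rot":[0,0,0],"xyz":[-0.044,-0.05,0.03],"grip":0},
])

```text
clock: 13.55
tool_pos: [0.4505, 0.118, 0.1242]
eef_rot: [0.985, -0.173, -0.0, 0.0]
contact_force: [0.3, 0.3, 0.8]
opening: 0.998
finger_force: 0.0
```

```bash
python3 -c "
from h import *
import cv2
go(.449,.122,.041,np.radians(-110))
b=r.snapshot('side')[100:300,200:400,::-1]; a=r.snapshot('top')[90:310,150:430,::-1]
cv2.imwrite('pics/c10.png',np.hstack([cv2.resize(b,(400,400),interpolation=2),cv2.resize(a,(400,400),interpolation=2)]))"
```

```text
xyz [-0.0028 -0.0033  0.0832] rotz 0.001 yaw now -110.0 tilt 0.05 t 13.55
```

View pics/c10.png

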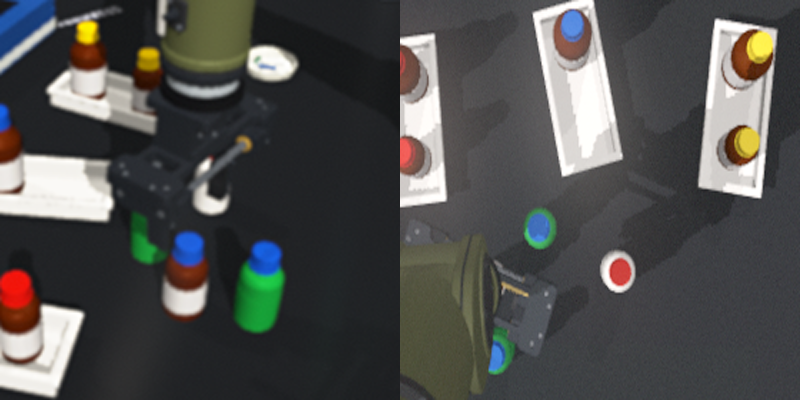

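The yellow bottle is upright in its tray. The gripper is above the amber blue bottle (side view, cap at 188,248), with the greens clear of the fingers. Descending.

Emit:
carry_out([
  {"rot":[0,0,0],"xyz":[-0.002,-0.002,0.015],"grip":0},
  {"rot":[0,0,0],"xyz":[-0.002,-0.002,0.035],"grip":0},
  {"rot":[0,0,0],"xyz":[-0.002,-0.002,0.055],"grip":0},
  {"rot":[0,0,0],"xyz":[-0.002,-0.002,0.07],"grip":0},
  {"rot":[0,0,0],"xyz":[-0.002,-0.002,0.08],"grip":0},
  {"rot":[0,0,0],"xyz":[-0.002,-0.002,0.082],"grip":0},
  {"rot":[0,0,0],"xyz":[-0.002,-0.002,0.082],"grip":0},
])

```text
clock: 14.23
tool_pos: [0.4496, 0.1203, 0.0424]
eef_rot: [0.985, -0.174, -0.0, 0.0]
contact_force: [0.7, 0.9, -0.1]
opening: 0.999
finger_force: 0.0
```

Emit:
carry_out([
  {"rot":[0,0,0],"xyz":[0,0,0],"grip":255},
  {"rot":[0,0,0],"xyz":[0,0,0],"grip":255},
  {"rot":[0,0,0],"xyz":[0,0,0],"grip":255},
  {"rot":[0,0,0],"xyz":[0,0,0],"grip":255},
  {"rot":[0,0,0],"xyz":[0,0,0],"grip":255},
  {"rot":[0,0,0],"xyz":[0,0,0],"grip":255},
  {"rot":[0,0,0],"xyz":[0,0,0],"grip":255},
])

```text
clock: 14.82
tool_pos: [0.4496, 0.1209, 0.0425]
eef_rot: [0.985, -0.173, 0.0, -0.0]
contact_force: [-0.1, -0.2, 2.2]
opening: 0.51
finger_force: 20.0
```

```bash
python3 -c "
from h import *
go(.6326,-.0168,.19,np.radians(-77))"
```

```text
xyz [ 0.2191  0.067  -0.1474] rotz -0.575 yaw now -109.9 tilt 0.03 t 14.8167
```

Emit:
carry_out([
  {"rot":[0,0,0],"xyz":[0,0,-0.02],"grip":255},
  {"rot":[0,0,0],"xyz":[0,0,-0.06],"grip":255},
  {"rot":[0,0,0],"xyz":[0,0,-0.1],"grip":255},
  {"rot":[0,0,0],"xyz":[0,0,-0.135],"grip":255},
  {"rot":[0,0,-0.08],"xyz":[0.025,0.008,-0.147],"grip":255},
  {"rot":[0,0,-0.16],"xyz":[0.06,0.018,-0.147],"grip":255},
  {"rot":[0,0,-0.26],"xyz":[0.098,0.03,-0.147],"grip":255},
  {"rot":[0,0,-0.36],"xyz":[0.136,0.042,-0.147],"grip":255},
])

```text
clock: 15.48
tool_pos: [0.5635, 0.0343, 0.1898]
eef_rot: [1.0, 0.009, -0.0, 0.0]
contact_force: [0.4, 0.1, -2.3]
opening: 0.51
finger_force: 20.0
```

```bash
python3 -c "
from h import *
go(.6326,-.0168,.19,np.radians(-77))"
```

```text
xyz [ 0.0681  0.0524 -0.0002] rotz -0.209 yaw now -89.0 tilt 0.01 t 15.4833
```

Emit:
carry_out([
  {"rot":[0,0,-0.1],"xyz":[0.03,0.023,0],"grip":255},
  {"rot":[0,0,-0.2],"xyz":[0.055,0.042,0],"grip":255},
  {"rot":[0,0,-0.209],"xyz":[0.065,0.05,0],"grip":255},
  {"rot":[0,0,-0.209],"xyz":[0.065,0.05,0],"grip":255},
  {"rot":[0,0,-0.209],"xyz":[0.065,0.05,0.03],"grip":255},
  {"rot":[0,0,-0.209],"xyz":[0.065,0.05,0.07],"grip":255},
  {"rot":[0,0,-0.209],"xyz":[0.065,0.05,0.105],"grip":255},
  {"rot":[0,0,-0.209],"xyz":[0.065,0.05,0.105],"grip":255},
])

```text
clock: 16.15
tool_pos: [0.6213, -0.0129, 0.0774]
eef_rot: [0.994, 0.111, -0.008, -0.001]
contact_force: [-1.3, 0.9, -3.2]
opening: 0.508
finger_force: 20.0
```

```bash
python3 -c "
from h import *
go(.6326,-.0168,.0475,np.radians(-77))"
```

```text
xyz [0.0106 0.0064 0.0297] rotz -0.005 yaw now -77.3 tilt 0.92 t 16.15
```

Emit:
carry_out([
  {"rot":[0,0,0],"xyz":[0,0,0],"grip":255},
  {"rot":[0,0,0],"xyz":[0,0,0],"grip":255},
  {"rot":[0,0,0],"xyz":[0,0,0],"grip":255},
])

```text
clock: 16.4
tool_pos: [0.6302, -0.0141, 0.087]
eef_rot: [0.994, 0.11, 0.002, 0.0]
contact_force: [0.5, 1.2, -2.4]
opening: 0.511
finger_force: 20.0
```

```bash
python3 -c "
from h import *
go(.6326,-.0168,.0475,np.radians(-77))"
```

```text
xyz [0.0016 0.0032 0.0395] rotz -0.006 yaw now -77.3 tilt 0.26 t 16.4
```

Emit:
carry_out([
  {"rot":[0,0,0],"xyz":[0.002,0.003,0.01],"grip":255},
  {"rot":[0,0,0],"xyz":[0.002,0.003,0.02],"grip":255},
  {"rot":[0,0,0],"xyz":[0.002,0.003,0.03],"grip":255},
  {"rot":[0,0,0],"xyz":[0.002,0.003,0.034],"grip":255},
  {"rot":[0,0,0],"xyz":[0.002,0.003,0.036],"grip":255},
  {"rot":[0,0,0],"xyz":[0.002,0.003,0.037],"grip":255},
  {"rot":[0,0,0],"xyz":[0.002,0.003,0.037],"grip":255},
])

```text
clock: 16.98
tool_pos: [0.6302, -0.0168, 0.0477]
eef_rot: [0.994, 0.11, -0.001, -0.0]
contact_force: [-3.0, 0.5, 2.5]
opening: 0.512
finger_force: 20.0
```

Contact. Release and rise.

Emit:
carry_out([
  {"rot":[0,0,0],"xyz":[0,0,0],"grip":255},
  {"rot":[0,0,0],"xyz":[0,0,0],"grip":0},
  {"rot":[0,0,0],"xyz":[0,0,0],"grip":0},
  {"rot":[0,0,0],"xyz":[0,0,0],"grip":0},
  {"rot":[0,0,0],"xyz":[0,0,0],"grip":0},
  {"rot":[0,0,0],"xyz":[0,0,-0.02],"grip":0},
  {"rot":[0,0,0],"xyz":[0,0,-0.06],"grip":0},
  {"rot":[0,0,0],"xyz":[0,0,-0.1],"grip":0},
])

```text
clock: 17.65
tool_pos: [0.6299, -0.0169, 0.147]
eef_rot: [0.994, 0.11, -0.002, -0.0]
contact_force: [1.3, 0.4, -0.0]
opening: 0.996
finger_force: 0.0
```

Emit:
carry_out([
  {"rot":[0,0,0],"xyz":[0,0,-0.04],"grip":0},
  {"rot":[0,0,0],"xyz":[0,0,-0.08],"grip":0},
  {"rot":[0,0,0],"xyz":[-0.04,0,-0.08],"grip":0},
  {"rot":[0,0,0],"xyz":[-0.08,0,-0.08],"grip":0},
  {"rot":[0,0,0],"xyz":[-0.12,0,-0.08],"grip":0},
  {"rot":[0,0,0],"xyz":[-0.14,0,-0.08],"grip":0},
  {"rot":[0,0,0],"xyz":[-0.14,0,-0.08],"grip":0},
])

```text
clock: 18.23
tool_pos: [0.489, -0.0493, 0.2275]
eef_rot: [0.994, 0.109, -0.003, 0.0]
contact_force: [0.5, -0.6, -0.1]
opening: 1.002
finger_force: 0.0
```

```bash
python3 -c "
from h import *
import cv2
b=r.snapshot('side')[:,:,::-1]; a=r.snapshot('top')[:,:,::-1]
cv2.imwrite('pics/c11.png',cv2.resize(np.hstack([b[60:344,80:380],a[60:344,80:480]]),(800,325),interpolation=2))"
```

```text
(no output)
```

View pics/c11.png

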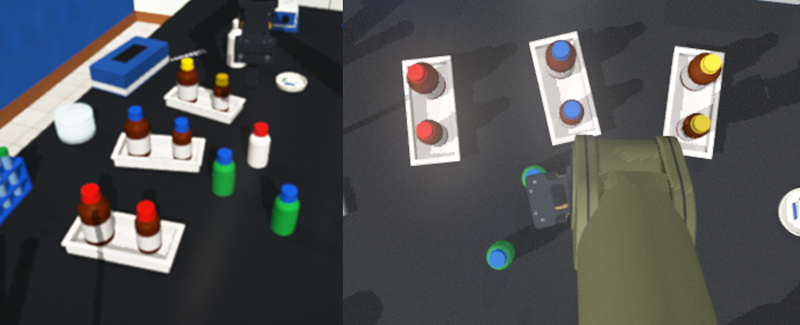

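All three small bottles stand upright in their matching trays: red at (148,228), blue at (181,140) and yellow at (222,92) in the side view. The white and green bottles still stand on the bench, and the gripper is well clear.

```bash
python3 -c "
from plant import r
print(r.finish_job())"
```

```text
the job is handed in; nothing more can be done
None
```

The red, yellow and blue small amber bottles each stand upright in the tray with the matching cap colour; the large, white and green bottles were left where they stood, and the job was handed in after about 18 of the 80 s.

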